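# Try square on the missing hook's place

## Task

One of the five evenly spaced hook places on the pine necklace board has no hook yet. Lay the try square there ready for marking out: its brass stock down on the grey base with the inner face flush against the board's free long edge (opposite the dark batten), its blade across the board with the outer edge exactly on the bare place. Let go of it and leave everything else where it stands.

Things in the scene. Friction and masses are not known exactly. Their poses are not given: they have to be found in the camera images.
- board: All sizes in mm. Fixed: pale pine necklace board 280 (y) x 90 (x) x 9, clamped on a grey laminate base 9 thick. Origin: at table height under the middle of the pine's free front long edge; x runs from that edge across the pine (x 0 to 90) to the batten, y along the edge, z up. Base top z 9 (x -55 to 125, y -180 to 180), pine top z 18.
- front_edge (a point): Middle of the pine's front top edge: board frame (0, 0, 18). In front of it lies bare base, 55 deep. Behind the pine runs a dark batten, 25 wide, its top level with the pine; a red cam clamp holds each end of the pine, 12 or more behind the line of the front edge and at most 20 above the table.
- place1 (a point): Hook place 1 of 5 on the top face of the pine: 70 from the front edge, y = 80 in the board's frame (places 40 apart, place 1 at the +y end). Axes as the board's. It carries a hook or is bare (a small awl prick).
- place2 (a point): Hook place 2 of 5 on the top face of the pine: 70 from the front edge, y = 40 in the board's frame (places 40 apart, place 1 at the +y end). Axes as the board's. It carries a hook or is bare (a small awl prick).
- place3 (a point): Hook place 3 of 5 on the top face of the pine: 70 from the front edge, y = 0 in the board's frame (places 40 apart, place 1 at the +y end). Axes as the board's. It carries a hook or is bare (a small awl prick).
- place4 (a point): Hook place 4 of 5 on the top face of the pine: 70 from the front edge, y = -40 in the board's frame (places 40 apart, place 1 at the +y end). Axes as the board's. It carries a hook or is bare (a small awl prick).
- place5 (a point): Hook place 5 of 5 on the top face of the pine: 70 from the front edge, y = -80 in the board's frame (places 40 apart, place 1 at the +y end). Axes as the board's. It carries a hook or is bare (a small awl prick).
- hook_a: One of four identical black hooks already fixed upright in the pine, at any of the five places: flange 16 across, 20 tall, bent over 14 towards the batten. Origin: centre of its foot on the pine.
- hook_b: One of four identical black hooks already fixed upright in the pine, at any of the five places: flange 16 across, 20 tall, bent over 14 towards the batten. Origin: centre of its foot on the pine.
- hook_c: One of four identical black hooks already fixed upright in the pine, at any of the five places: flange 16 across, 20 tall, bent over 14 towards the batten. Origin: centre of its foot on the pine.
- hook_d: One of four identical black hooks already fixed upright in the pine, at any of the five places: flange 16 across, 20 tall, bent over 14 towards the batten. Origin: centre of its foot on the pine.
- square: Loose try square, about 500 g, lying flat on its stock. Stock: solid brass, 100 long (y), 26 wide (x), 22 thick (z). Steel blade 22 wide, 2 thick, at mid thickness, stands out 110 from the stock's inner face towards +x at the stock's +y end. Origin: centre of the stock's underside; inner face at x = 13; blade's outer edge at y = 50, its inner edge at y = 28.
- square_heel (a point): On the square's inner face at mid thickness (11 above the underside), at the blade end: square frame (13, 50, 11).
- square_toe (a point): On the square's inner face at mid thickness, at the other end: square frame (13, -50, 11). With the stock on the grey base and this face against the pine, the blade passes 1 above the pine, and the stock's upper 13 stands above the pine and can be gripped across its 26 width.
- blade_mark (a point): On the blade's outer edge, 70 from the inner face, at mid thickness: square frame (83, 50, 11).
- pliers: Bystander: loose flat-nose pliers with pink grips lying flat, about 150 long (x, jaws to +x), 50 wide, 12 thick. Origin: on the table near the middle.
- bowl: Bystander: loose brass singing bowl, 112 across and 67 tall with its orange cushion, a wooden striker standing out of it to 116 high and 106 from the centre. Origin: centre of its underside.
- jar: Bystander: loose amber glass bead jar with metal cap, 56 across, 60 tall. Origin: centre of its underside.
Not all that is in view belongs to the job. Of the things like the square, leave any that is red; of the rest the smaller one is meant.

How it is judged:
At the end, for the whole second after the job is handed in: The try square lies released, at rest and level with its stock on the grey base (within 3 mm in height), both ends of its inner face within 2 mm of the pine board's front edge, and the outer edge of its blade within 3 mm, along the board, of the one place that has no hook (((y of blade_mark in the frame of place1 between -0.003 and 0.003 m and horizontal distance between each of hook_a, hook_b, hook_c, hook_d and place1 above 0.02 m) or (y of blade_mark in the frame of place2 between -0.003 and 0.003 m and horizontal distance between each of hook_a, hook_b, hook_c, hook_d and place2 above 0.02 m) or (y of blade_mark in the frame of place3 between -0.003 and 0.003 m and horizontal distance between each of hook_a, hook_b, hook_c, hook_d and place3 above 0.02 m) or (y of blade_mark in the frame of place4 between -0.003 and 0.003 m and horizontal distance between each of hook_a, hook_b, hook_c, hook_d and place4 above 0.02 m) or (y of blade_mark in the frame of place5 between -0.003 and 0.003 m and horizontal distance between each of hook_a, hook_b, hook_c, hook_d and place5 above 0.02 m)) and x of square_heel in the frame of board between -0.002 and 0.002 m and x of square_toe in the frame of board between -0.002 and 0.002 m and z of square_heel in the frame of board between 0.017 and 0.023 m and z of square_toe in the frame of board between 0.017 and 0.023 m and z of blade_mark in the frame of board between 0.017 and 0.023 m and linear speed of square below 0.01 m/s and angular speed of square below 0.1 rad/s); the robot touches nothing.
It fails at once if the pliers is pushed more than 20 mm from its place (distance of pliers from where it was at the start of the episode above 0.02 m).
It fails at once if the singing bowl is pushed more than 20 mm from its place (distance of bowl from where it was at the start of the episode above 0.02 m).
It fails at once if the bead jar is pushed more than 20 mm from its place (distance of jar from where it was at the start of the episode above 0.02 m).
It also fails if it takes over 38 s, if anything falls off the work surface, if the arm or the gripper's body presses on something with over 40 N, if the wrist force passes 120 N, or if a joint passes its speed limit or range.

## Robot

A 7-joint arm with a two-finger parallel gripper is mounted at the origin on the work surface. World frame = base frame: x ahead of the robot, y to its left, z up, the work surface at z = 0. Lengths are in m, angles in rad, forces in N, time in s.
With the tool pointing down it reaches from about 0.35 to 0.9 m from the base axis. Payload 8.1 kg.
Tool frame: the origin (TCP) lies midway between the tips of the shut fingers; the grasp point (between the pads) lies 19 mm behind it; z points along the fingers, y is the line along which they close (so a half turn about z gives the same grasp; the last joint's range is limited). The gripper opens to 92 mm and grips with 3 to 60 N. Pads are 19 mm wide; open, the fingers measure 130 mm over their backs; the gripper's body (75 mm by 190 mm) begins 47 mm behind the grasp point.
Start: joints at [-1.339, 0.434, 0.025, 1.573, -0.012, 1.134, -0.075], TCP at [0.205, 0.59, 0.227] pointing down, gripper open.
Joint ranges: [-2.62, 2.62], [-0.44, 2.09], [-1.27, 1.32], [0.08, 2.57], [-1.32, 4.46], [0.12, 2], [-2.74, 2.74]. Speed limits (rad/s): [2.22, 2.22, 3.01, 3.01, 3.14, 3.14, 3.14].

## Interface

Orientations are given as a rotation vector (axis times angle).
In Python, from cell import observe, cams, job gives the robot as it stands. The module is installed in compiled form; this text tells all that it offers.
- The arm moves only by the tool step_arm, never from a script. Its argument "steps" is a list of rows, each a list of 6 numbers: the shift along the world's x, y, z in mm, then the turn, a rotation vector about the world's x, y, z in rad. In form: [[dx, dy, dz, rx, ry, rz], ...]. A call has 1 to 20 rows; each row shifts and turns the commanded pose from where the row before left it; what a row does not reach is not made up. A row lasts 1/12 s, in which the tool goes at most 41.7 mm and 7.16 degrees, less where a joint would pass 70% of its speed; a pose out of reach is approached as far as the arm can. A call with a gripper value outside its range is refused whole. "gripper" is the opening, from 0 (shut) to 1 (fully open), set as the call begins (left out, the last holds). The fingers move at their own pace and stop on an object; "force" is the grip in N (left out, the last holds). Time passes only in rows, so rows that do not move let the fingers close. It gives the time, the measured TCP pose, the force, the opening and the grip force at its end, in the units of the state.
- observe(): the state, without advancing time (a new reading comes with each control period).
- cams.get_image(name): name is "side" or "top" or "wrist"; returns the picture (420x560x3 uint8, red, green, blue); there is no depth.
- cams.get_calibration(name): a dict with "fov_y" (degrees; the focal length in pixels is half the picture's height over the tangent of half this angle, whatever the lens; pixels are square), "cx", "cy" (the principal point, pixels), "world_to_cam" (4x4, takes a point from world to camera coordinates). Camera axes: x right, y up, looking along -z (the intrinsics and any distortion apply to the point x, -y, -z); pixel columns grow to the right and rows downward; lengths in m; the calibration is good to about 2 mm. A picture is of the moment at which its call begins: read the wrist's pose just before it. get_calibration takes no time and is no camera call; for the wrist camera it gives the pose at the moment of the call.
- job.sign_off(): hands the job in; it is judged then, once.
The state is a dict: "clock": time; "joints": joint angles; "dq": joint speeds; "joint_efforts": joint torques, N m; "position": TCP position; "ee_rot": TCP orientation; "force": force on the tool from outside, world axes, zero at the start; "ft_torque": the same for the moment, N m; "width": opening from 0.0 (shut) to 1.0 (fully open); "gripper_force": force on a finger pad.
Only numpy, scipy, OpenCV 4.12 (cv2) and the standard library are available. Lean on these libraries where they do the work, as an engineer would, in place of code of your own. Each camera call takes 0.05 s, during which the arm holds its last target. There are 200 camera calls.

## Working session

There is one attempt and no reset: what is moved stays moved. The work goes in short steps, Python scripts to look and compute and a tool call to move; the robot and the scene stay as the last step left them, time stands still between calls to the robot, and variables do not carry over. Pictures are saved under pics/ and viewed, at most 10 in all, crops included, and the job is handed in when it is done.

Besides the shell and the picture viewer there is one more tool, called after "Call:" as a command line: name --pt "numbers of a row" for each row, then --argument value for the rest. step_arm: Moves the arm, as the interface text tells. Its arguments: {"type":"object","properties":{"steps":{"type":"array","items":{"type":"array","items":{"type":"number"}}},"gripper":{"type":"number"},"force":{"type":"number"}},"required":["steps"]}

```bash
mkdir -p pics; python3 - <<'E'
from cell import observe,cams,job
import cv2,numpy as np
s=observe();print(s)
for n in("side","top"):
    im=cams.get_image(n);cv2.imwrite(f"pics/{n}0.png",im[:,:,::-1])
    c=cams.get_calibration(n);print(n,c)
print(cams.get_calibration("wrist"))
E
ls
```

```text
{'clock': 0.0, 'joints': array([-1.33858454,  0.43521652,  0.02493363,  1.57407289, -0.01161304,
        1.13398646, -0.07510135]), 'dq': array([ 5.56146406e-05,  1.05152854e-03,  4.59700205e-04, -9.73064109e-04,
        1.08326264e-03, -3.03502300e-04,  7.88982074e-04]), 'joint_efforts': array([ 1.14288876e-03, -6.67848158e+01,  9.85860229e-01, -3.14448345e+01,
       -6.03726762e-02,  4.31689317e-02,  1.65378033e-04]), 'position': array([0.20523356, 0.58981657, 0.22595788]), 'ee_rot': array([-5.23506778e-01, -3.09751912e+00,  2.40569500e-03]), 'force': array([ 0.31262534, -0.25837895,  0.35628307]), 'ft_torque': array([-0.02546737, -0.0085435 ,  0.00118455]), 'gripper_force': 0.0, 'width': 0.9972442306794889}
side {'fov_y': 57.81159982253143, 'cx': 275.07524341230067, 'cy': 207.30488836115086, 'world_to_cam': array([[ 0.98723226, -0.15927519,  0.00196742, -0.55889759],
       [ 0.10762905,  0.67611851,  0.72888939, -0.08763849],
       [-0.1174242 , -0.71937137,  0.68462865, -0.82868578],
       [ 0.        ,  0.        ,  0.        ,  1.        ]])}
top {'fov_y': 50.357544837717995, 'cx': 279.88721905810814, 'cy': 215.0650026995961, 'world_to_cam': array([[-0.02922797, -0.99948936, -0.01291271,  0.01960833],
       [ 0.99715588, -0.03005266,  0.06911575, -0.57401431],
       [-0.06946852, -0.01085587,  0.99752507, -1.26079982],
       [ 0.        ,  0.        ,  0.        ,  1.        ]])}
{'fov_y': 58.63929243095203, 'cx': 283.14292797840056, 'cy': 215.3514638645005, 'world_to_cam': array([[ 0.32833725,  0.94456002, -0.00101046, -0.62363832],
       [-0.91188487,  0.31669978, -0.26108857,  0.03333886],
       [-0.24629381,  0.08664653,  0.96531432, -0.38891074],
       [ 0.        ,  0.        ,  0.        ,  1.        ]])}
pics
```

View pics/top0.png

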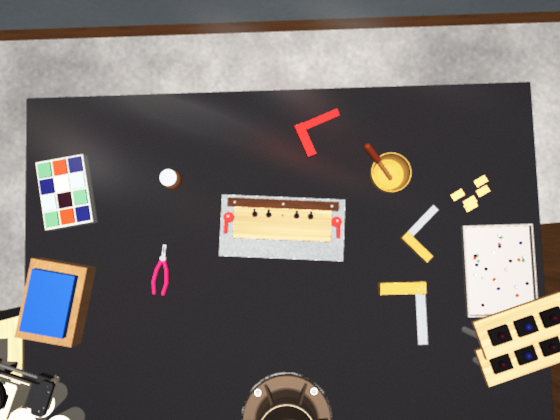

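View pics/side0.png

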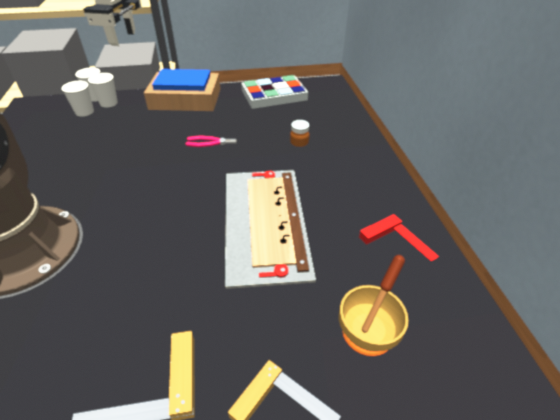

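The top view shows three things like the square: red at (318,130), a small brass one at (418,238), and a larger brass one at (408,305). The hooks sit at columns 254, 268, 297 and 311, so the bare place looks to be the middle one, near column 283. The small brass one fits: it isn't red, and its stock is about 38 px long against 47. I'll confirm with a crop and measure.

```bash
cat >h.py <<'E'
import numpy as np,cv2
from cell import observe,cams
def ray(c,uv):
    f=210/np.tan(np.radians(c["fov_y"]/2)); W=np.array(c["world_to_cam"]);R=W[:3,:3]
    d=R.T@np.array([(uv[0]-c["cx"])/f,-(uv[1]-c["cy"])/f,-1.]); return -R.T@W[:3,3],d
def plane(c,uv,z):
    o,d=ray(c,uv); return o+d*(z-o[2])/d[2]
def proj(c,p):
    f=210/np.tan(np.radians(c["fov_y"]/2)); q=(np.array(c["world_to_cam"])@np.append(p,1))[:3]
    return np.array([c["cx"]+f*q[0]/-q[2],c["cy"]+f*q[1]/q[2]])
def rects(im,lo,hi,amin=60):
    m=cv2.inRange(cv2.cvtColor(im,cv2.COLOR_RGB2HSV),lo,hi)
    cs=[k for k in cv2.findContours(m,0,2)[0] if cv2.contourArea(k)>amin]
    return [(cv2.contourArea(k),cv2.minAreaRect(k),k) for k in cs]
E
python3 - <<'E'
from h import *
im=cv2.imread("pics/top0.png")[:,:,::-1].copy();c=cams.get_calibration("top")
for a,r,k in rects(im,(18,120,120),(32,255,255),100):
    b=cv2.boxPoints(r); P=[plane(c,p,.022) for p in b]
    print("brass",a,np.round(r[0]),"sides mm",np.round([1e3*np.linalg.norm(P[i]-P[i+1]) for i in(0,1)]),"c",np.round(plane(c,r[0],.022),4),"corners",np.round([p[:2] for p in P],3).tolist())
for a,r,k in rects(im,(10,40,150),(28,150,255),800):
    b=cv2.boxPoints(r); P=[plane(c,p,.018) for p in b]
    print("pine?",a,np.round(r[0]),"sides",np.round([1e3*np.linalg.norm(P[i]-P[i+1]) for i in(0,1)]),np.round([p[:2] for p in P],3).tolist())
A=cv2.resize(im[185:270,210:355],(800,469),interpolation=2); B=cv2.resize(im[195:355,370:450],(240,469),interpolation=2)
cv2.imwrite("pics/crop.png",np.hstack([A[:,:550],B])[:,:,::-1])
E
```

```text
brass 514.0 [403. 288.] sides mm [130.  36.] c [ 0.3578 -0.3385  0.022 ] corners [[0.376, -0.274], [0.376, -0.404], [0.34, -0.403], [0.34, -0.273]]
brass 314.5 [417. 247.] sides mm [ 28. 101.] c [ 0.4729 -0.3836  0.022 ] corners [[0.5, -0.338], [0.519, -0.358], [0.446, -0.429], [0.427, -0.409]]
brass 1123.0 [391. 172.] sides mm [117. 113.] c [ 0.6892 -0.3209  0.022 ] corners [[0.691, -0.24], [0.771, -0.325], [0.687, -0.402], [0.608, -0.316]]
pine? 895.0 [286. 398.] sides [238. 114.] [[0.123, 0.116], [0.116, -0.121], [0.002, -0.117], [0.008, 0.119]]
pine? 4981.5 [523. 339.] sides [279. 187.] [[0.256, -0.509], [0.339, -0.775], [0.158, -0.825], [0.077, -0.561]]
pine? 5328.0 [ 39. 315.] sides [317. 218.] [[0.179, 0.832], [0.49, 0.771], [0.441, 0.559], [0.132, 0.622]]
pine? 3004.5 [282. 223.] sides [ 93. 284.] [[0.514, 0.142], [0.607, 0.136], [0.586, -0.147], [0.494, -0.14]]
```

View pics/crop.png

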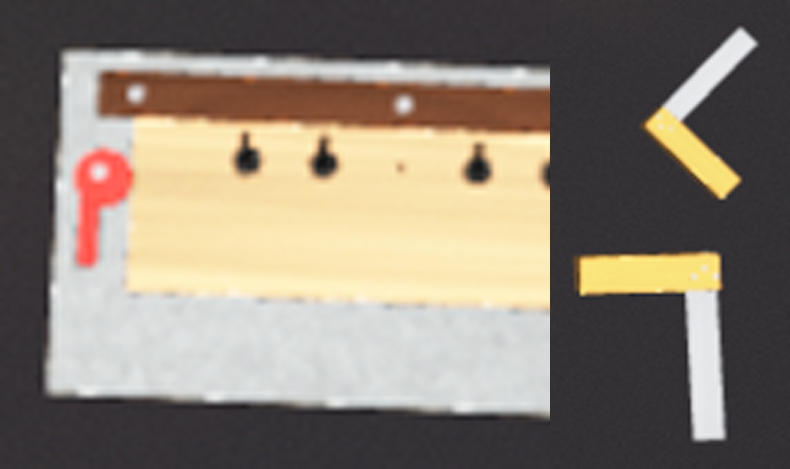

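The crop confirms it. The bare place is the third, with its awl prick at about (400,167) in the crop. The small brass square (stock 101x28 mm, upper right) is the one meant; the larger one has a 130x36 stock. I'll move over the board and look with the wrist camera.

Call:
step_arm --pt "16 -36 2 0 0 -0.081" --pt "16 -36 2 0 0 -0.081" --pt "16 -36 2 0 0 -0.081" --pt "16 -36 2 0 0 -0.081" --pt "16 -36 2 0 0 -0.081" --pt "16 -36 2 0 0 -0.081" --pt "16 -36 2 0 0 -0.081" --pt "16 -36 2 0 0 -0.081" --pt "16 -36 2 0 0 -0.081" --pt "16 -36 2 0 0 -0.081" --pt "16 -36 2 0 0 -0.081" --pt "16 -36 2 0 0 -0.081" --pt "16 -36 2 0 0 -0.081" --pt "16 -36 2 0 0 -0.081" --pt "16 -36 2 0 0 -0.081" --pt "0 0 0 0 0 0" --pt "0 0 0 0 0 0" --gripper 0.7

```text
clock: 1.52
position: [0.4458, 0.048, 0.2568]
ee_rot: [2.204, 2.239, -0.0]
force: [-0.1, 1.4, 0.3]
width: 0.702
gripper_force: 0.0
```

```bash
python3 - <<'E'
from h import *
c=cams.get_calibration("wrist");im=cams.get_image("wrist");cv2.imwrite("pics/w1.png",im[:,:,::-1])
np.save("w1.npy",c,allow_pickle=True);s=observe();print(s["clock"],s["position"],s["ee_rot"],s["joints"],s["force"])
W=c["world_to_cam"];print(-W[:3,:3].T@W[:3,3])
E
```

```text
1.5667 [0.44524519 0.04980497 0.25655228] [-2.19956404e+00 -2.24256355e+00  5.18772548e-04] [-0.72110562  0.10682353  0.54915646  1.96829456 -0.06316735  1.08340798
 -0.12549085] [-0.9873483   1.13522589  0.23167953]
[0.44502429 0.11733782 0.41420021]
```

View pics/w1.png

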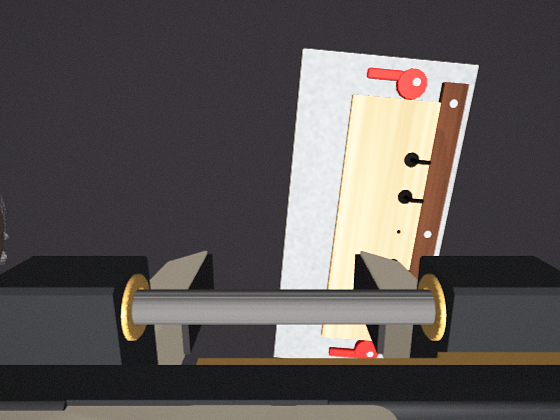

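The wrist view shows the whole front edge, from (352,95) to (322,337), the prick at (398,232), and hooks 1 and 2 at (411,160) and (404,197). I'll measure the edge line and the places from this.

```bash
cat >b.py <<'E'
from h import *
def board(im,c,r0,r1,show=True):
    hsv=cv2.cvtColor(im,cv2.COLOR_RGB2HSV); m=cv2.inRange(hsv,(10,45,140),(28,170,255))
    m[:, :250]=0
    pts=[]
    for v in range(r0,r1,3):
        u=np.where(m[v])[0]
        u=[x for x in u if m[v,x:x+15].all()]
        if u: pts.append(plane(c,(u[0]-.5+.5,v+.5),.018)[:2])
    P=np.array(pts,np.float32); vx,vy,x0,y0=cv2.fitLine(P,cv2.DIST_HUBER,0,.001,.001).ravel()
    if vy<0: vx,vy=-vx,-vy
    n=np.array([vy,-vx]); res=(P-[x0,y0])@n
    return np.array([x0,y0]),np.array([vx,vy]),n,res
E
python3 - <<'E'
from b import *
c=np.load("w1.npy",allow_pickle=True).item();im=cv2.imread("pics/w1.png")[:,:,::-1].copy()
p0,e,n,res=board(im,c,110,245)
print("edge",p0,"dir deg",np.degrees(np.arctan2(e[1],e[0])),"rms mm",res.std()*1e3)
g=cv2.cvtColor(im,cv2.COLOR_RGB2GRAY)[222:242,388:408]; w=np.clip(120-g.astype(float),0,None); vv,uu=np.mgrid[222:242,388:408]
pr=((uu*w).sum()/w.sum()+.5,(vv*w).sum()/w.sum()+.5);q=plane(c,pr,.018)[:2]
print("prick",pr,q,"from edge mm",1e3*(q-p0)@n)
print("O (edge mid, y=0):",q-.07*n, "heading x:",np.degrees(np.arctan2(n[1],n[0])))
for uv in((411,160),(404.5,197)):
    h=plane(c,uv,.020)[:2];print("hook along,across",1e3*(h-q)@e,1e3*(h-p0)@n)
for uv in((352,95),(440,101)): h=plane(c,uv,.018)[:2];print("corner",1e3*(h-q)@e,1e3*(h-p0)@n)
E
```

```text
edge [0.53291506 0.05333408] dir deg 99.19465 rms mm 5.702177
prick (np.float64(398.64348462664714), np.float64(231.59663250366032)) [ 0.57530216 -0.00650754] from edge mm 32.28045071715095
O (edge mid, y=0): [ 0.50620158 -0.01769277] heading x: 9.194648
hook along,across 77.76460348754321 49.61874525939106
hook along,across 38.95203819710327 40.48121843319038
corner 151.54120600623546 -5.066891220393874
corner 132.92695886006166 82.65851173937632
```

```bash
sed -i 's/(10,45,140),(28,170,255)/(8,30,120),(35,200,255)/' b.py
python3 - <<'E'
from b import *
c=np.load("w1.npy",allow_pickle=True).item();im=cv2.imread("pics/w1.png")[:,:,::-1].copy()
hsv=cv2.cvtColor(im,cv2.COLOR_RGB2HSV);print(hsv[150,335:365:3].tolist(),hsv[220,330:350:3].tolist())
p0,e,n,res=board(im,c,110,245)
print("edge",p0,"dir deg",np.degrees(np.arctan2(e[1],e[0])),"rms mm",res.std()*1e3,(res*1e3).round(1))
q=plane(c,(398.64,231.6),.018)[:2]
print("across prick mm",1e3*(q-p0)@n)
print("O (edge mid, y=0):",q-.07*n, "heading x:",np.degrees(np.arctan2(n[1],n[0])))
for uv in((411,160),(404.5,197)):
    h=plane(c,uv,.020)[:2];print("hook along,across",1e3*(h-q)@e,1e3*(h-p0)@n)
for uv in((352,95),(440,101)): h=plane(c,uv,.018)[:2];print("corner",1e3*(h-q)@e,1e3*(h-p0)@n)
E
```

```text
[[102, 5, 239], [98, 4, 237], [98, 4, 237], [98, 5, 218], [26, 38, 255], [25, 35, 255], [25, 31, 255], [24, 42, 254], [23, 53, 253], [23, 54, 253]] [[100, 3, 235], [102, 5, 234], [15, 142, 189], [25, 39, 255], [26, 27, 255], [25, 40, 254], [23, 48, 254]]
edge [0.51740354 0.05971295] dir deg 85.90715 rms mm 2.7733638 [-8.7 -8.3 -5.9 -8.5 -8.1 -0.5 -0.1 -0.7  0.7 -8.2  0.5  0.9  0.3 -0.3
  0.1  0.6 -0.1  0.4 -0.3  0.2 -0.5 -0.   0.4  0.8  0.2  0.6 -0.   0.4
 -0.2  0.2  0.7  0.  -0.6 -0.2  0.3  0.7  0.1 -0.6 -0.2 -0.8 -0.4  0.1
 -0.6 -1.2  0.3]
across prick mm 62.474108537419
O (edge mid, y=0): [ 0.50547719 -0.00151541] heading x: -4.0928445
hook along,across 79.6719746580939 61.478232377710285
hook along,across 39.79831421571736 61.505900725489475
corner 138.90470880623928 -8.700032152138709
corner 140.95135179045758 80.95512653270548
```

```bash
sed -i 's/(8,30,120),(35,200,255)/(8,12,225),(40,200,255)/' b.py
python3 - <<'E'
from b import *
c=np.load("w1.npy",allow_pickle=True).item();im=cv2.imread("pics/w1.png")[:,:,::-1].copy()
p0,e,n,res=board(im,c,110,245)
print("edge",p0,"dir deg",np.degrees(np.arctan2(e[1],e[0])),"rms mm",res.std()*1e3)
q=plane(c,(398.64,231.6),.018)[:2]
print("across prick mm",1e3*(q-p0)@n)
print("O:",q-((q-p0)@n)*n, "heading x:",np.degrees(np.arctan2(n[1],n[0])))
for uv in((411,160),(404.5,197)):
    h=plane(c,uv,.020)[:2];print("hook along,across",1e3*(h-q)@e,1e3*(h-p0)@n)
E
```

```text
edge [0.5093094  0.05295428] dir deg 86.078476 rms mm 0.40085995
across prick mm 69.90161990503908
O: [ 0.50556071 -0.00173095] heading x: -3.9215167
hook along,across 79.67459728065715 69.14398627971948
hook along,across 39.80103191298962 69.0524228058492
```

Call:
step_arm --pt "-1 -36.5 0 0 0 -0.063" --pt "-1 -36.5 0 0 0 -0.063" --pt "-1 -36.5 0 0 0 -0.063" --pt "-1 -36.5 0 0 0 -0.063" --pt "-1 -36.5 0 0 0 -0.063" --pt "-1 -36.5 0 0 0 -0.063" --pt "-1 -36.5 0 0 0 -0.063" --pt "-1 -36.5 0 0 0 -0.063" --pt "-1 -36.5 0 0 0 -0.063" --pt "-1 -36.5 0 0 0 -0.063" --pt "-1 -36.5 0 0 0 -0.063" --pt "-1 -36.5 0 0 0 -0.063" --pt "-1 -36.5 0 0 0 -0.063" --pt "0 0 0 0 0 0" --pt "0 0 0 0 0 0" --pt "0 0 0 0 0 0"

```text
clock: 2.9
position: [0.4332, -0.4225, 0.2559]
ee_rot: [-2.907, -1.187, 0.0]
force: [0.6, 0.6, -0.2]
width: 0.7
gripper_force: 0.0
```

```bash
python3 - <<'E'
from h import *
c=cams.get_calibration("wrist");im=cams.get_image("wrist");cv2.imwrite("pics/w2.png",im[:,:,::-1])
np.save("w2.npy",c,allow_pickle=True);s=observe();print(s["clock"],s["position"],s["ee_rot"],s["joints"].round(2))
for a,r,k in rects(im,(15,60,100),(38,255,255),300):
    b=cv2.boxPoints(r);P=[plane(c,p,.022) for p in b]
    print(a,np.round(r[0]),"sides",[round(1e3*np.linalg.norm(P[i]-P[i+1]),1) for i in(0,1)],"c",plane(c,r[0],.022)[:2].round(4),[round(float(np.degrees(np.arctan2(*(P[i+1]-P[i])[[1,0]]))),2) for i in(0,1)])
E
```

```text
2.95 [ 0.43352539 -0.42202091  0.25613129] [-2.90627863e+00 -1.18813402e+00 -8.53798305e-04] [ 0.1   0.48  0.88  1.63 -0.39  1.22  0.27]
2862.5 [378. 358.] sides [np.float64(434.8), np.float64(17.0)] c [ 0.3606 -0.6546] [-45.47, -124.71]
512.5 [129. 308.] sides [np.float64(20.1), np.float64(83.0)] c [ 0.2021 -0.3979] [-44.44, -140.48]
532.0 [438. 308.] sides [np.float64(84.0), np.float64(18.9)] c [ 0.4543 -0.6536] [49.4, -46.54]
713.0 [518. 158.] sides [np.float64(22.0), np.float64(39.4)] c [ 0.623  -0.5788] [35.84, -61.34]
1161.5 [470. 157.] sides [np.float64(34.3), np.float64(44.2)] c [ 0.5889 -0.5423] [32.85, -62.28]
4728.5 [176. 175.] sides [np.float64(41.1), np.float64(131.2)] c [ 0.3601 -0.3365] [-1.43, -89.16]
760.5 [539. 135.] sides [np.float64(22.3), np.float64(39.7)] c [ 0.6518 -0.575 ] [35.65, -61.65]
599.0 [469. 116.] sides [np.float64(21.8), np.float64(37.7)] c [ 0.6132 -0.5088] [31.54, -62.65]
2524.0 [285. 129.] sides [np.float64(25.7), np.float64(99.6)] c [ 0.4743 -0.3853] [-45.58, -134.97]
```

View pics/w2.png

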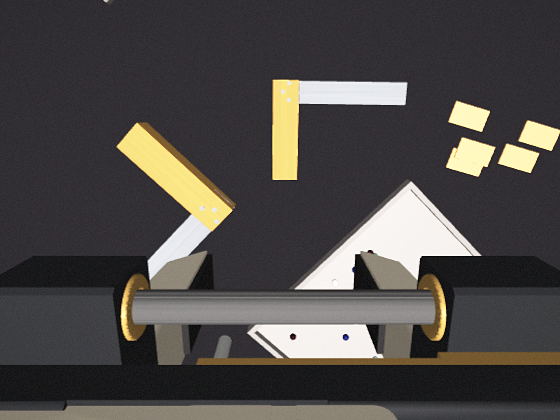

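The wrist view shows the small brass square, stock (273,80) to (298,180), with its blade pointing right to (407,93). The stock measures 99.6x25.7 mm, which matches the given size. Its centre is at (0.4743,-0.3853) with the inner face heading -45°. I'll descend onto it.

Call:
step_arm --pt "21 19.5 -25 0 0 0.008" --pt "21.5 19.5 -25 0 0 0" --pt "0 0 -36 0 0 0" --pt "0 0 -36 0 0 0" --pt "0 0 -36 0 0 0" --pt "0 0 -36 0 0 0" --pt "0 0 -25 0 0 0" --pt "0 0 -12 0 0 0" --pt "0 0 0 0 0 0" --pt "0 0 0 0 0 0" --pt "0 0 0 0 0 0"

```text
clock: 3.87
position: [0.4761, -0.3856, 0.0276]
ee_rot: [2.903, 1.196, 0.002]
force: [0.1, -1.0, 0.5]
width: 0.701
gripper_force: 0.0
```

Call:
step_arm --pt "0 2 -8 0 0 0" --pt "0 0 -7 0 0 0" --pt "0 0 0 0 0 0"

```text
clock: 4.12
position: [0.4749, -0.3824, 0.01]
ee_rot: [-2.904, -1.196, -0.0]
force: [0.1, -0.9, -1.0]
width: 0.701
gripper_force: 0.0
```

Call:
step_arm --pt "0 0 0 0 0 0" --pt "0 0 0 0 0 0" --pt "0 0 0 0 0 0" --pt "0 0 0 0 0 0" --pt "0 0 0 0 0 0" --pt "0 0 0 0 0 0" --pt "0 0 0 0 0 0" --pt "0 0 0 0 0 0" --pt "0 0 0 0 0 0" --pt "0 0 0 0 0 0" --gripper 0.1 --force 45

```text
clock: 4.95
position: [0.475, -0.3833, 0.0108]
ee_rot: [2.905, 1.195, 0.0]
force: [-0.2, -1.0, 1.7]
width: 0.28
gripper_force: 44.9
```

Call:
step_arm --pt "0 0 15 0 0 0" --pt "0 0 35 0 0 0" --pt "0 0 35 0 0 0" --pt "0 0 35 0 0 0" --pt "0 0 30 0 0 0" --pt "0 0 0 0 0 0" --pt "1 15 0 0 0 0.03" --pt "1 32 0 0 0 0.07" --pt "1 32 0 0 0 0.07" --pt "1 32 0 0 0 0.07" --pt "1 32 0 0 0 0.07" --pt "1 32 0 0 0 0.07" --pt "1 32 0 0 0 0.07" --pt "1 32 0 0 0 0.07" --pt "1 32 0 0 0 0.07" --pt "1 32 0 0 0 0.07" --pt "0 32 0 0 0 0.057" --pt "0 0 0 0 0 0" --pt "0 0 0 0 0 0" --pt "0 0 0 0 0 0"

```text
clock: 6.62
position: [0.4841, -0.0484, 0.16]
ee_rot: [-2.301, -2.138, 0.002]
force: [-0.6, -0.2, -5.1]
width: 0.279
gripper_force: 44.9
```

```bash
python3 - <<'E'
from h import *
c=cams.get_calibration("wrist");im=cams.get_image("wrist");cv2.imwrite("pics/w3.png",im[:,:,::-1])
np.save("w3.npy",c,allow_pickle=True)
S=[observe()]
print(S[0]["clock"],S[0]["position"],S[0]["ee_rot"],S[0]["width"],S[0]["gripper_force"],S[0]["joints"].round(2))
E
```

```text
6.6667 [ 0.48423843 -0.049163    0.16019335] [-2.30272790e+00 -2.13666870e+00  1.93152696e-03] 0.2774493878886374 44.91835355758667 [-0.54  0.32  0.68  2.03 -0.26  0.88  0.21]
```

View pics/w3.png

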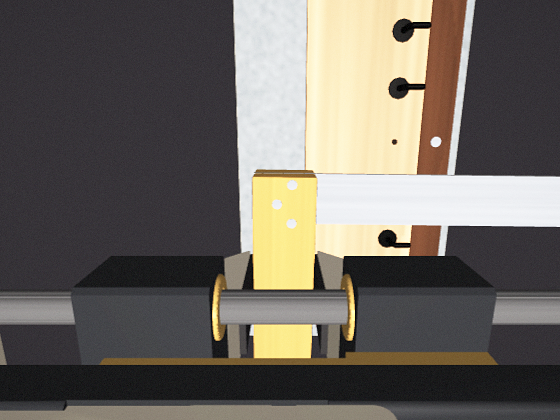

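The square hangs level in the grip, with its blade's outer edge at rows 174-178. The prick is at (394,142). I'll measure both again from this view.

```bash
python3 - <<'E'
from b import *
c=np.load("w3.npy",allow_pickle=True).item();im=cv2.imread("pics/w3.png")[:,:,::-1].copy()
p0,e,n,res=board(im,c,5,160)
g=cv2.cvtColor(im,cv2.COLOR_RGB2GRAY).astype(float); w=np.clip(120-g[134:150,387:403],0,None); vv,uu=np.mgrid[134:150,387:403]
q=plane(c,((uu*w).sum()/w.sum()+.5,(vv*w).sum()/w.sum()+.5),.018)[:2]
O=q-((q-p0)@n)*n
print("edge dir",np.degrees(np.arctan2(e[1],e[0])),res.std()*1e3,"prick across",1e3*(q-p0)@n,"O",O)
hsv=cv2.cvtColor(im,cv2.COLOR_RGB2HSV)
# blade outer edge over batten / dark columns
for tz in(.1585,.1605,.1625):
  P=[];Q=[]
  for u in list(range(470,556,5)):
    col=g[:,u]; v=np.where(col[150:200]>150)[0][0]+150; P.append(plane(c,(u+.5,v),tz)[:2])
  P=np.array(P,np.float32);vx,vy,x0,y0=cv2.fitLine(P,2,0,.01,.01).ravel(); 
  if vx<0:vx,vy=-vx,-vy
  # inner face: right edge of brass rows, top plane
  m=cv2.inRange(hsv,(15,80,120),(35,255,255))
  F=np.array([plane(c,(np.where(m[v,250:330])[0].max()+251,v+.5),tz+.010)[:2] for v in list(range(180,245,4))],np.float32)
  a,b,fx,fy=cv2.fitLine(F,2,0,.01,.01).ravel()
  k=-1 if b<0 else 1
  L=np.array([vx,vy]);M=np.array([x0,y0]); f=np.array([fx,fy])
  # blade edge at 70 from inner face
  d=(f-M)@L; hp=M+L*d; mk=M+L*(d+.07)
  print(tz,"blade heading",np.degrees(np.arctan2(vy,vx)),"inner face dir",np.degrees(np.arctan2(k*b,k*a)),"mark in board mm",1e3*(mk-O)@n,1e3*(mk-O)@e,"heel",1e3*(hp-O)@n,1e3*(hp-O)@e)
s=observe();u=s["ee_rot"];print("tool y heading",2*np.degrees(np.arctan2(-u[1],-u[0]))-90 if u[0]<0 else 2*np.degrees(np.arctan2(u[1],u[0]))-90,s["position"])
E
```

```text
edge dir 86.04591 0.39671597 prick across 69.81204320589411 O [ 0.50549888 -0.00193889]
0.1585 blade heading -4.572327 inner face dir 85.89594 mark in board mm 66.12911675529617 -4.285884072529426 heel -3.866773872835176 -3.530568321164977
0.1605 blade heading -4.572224 inner face dir 85.89566 mark in board mm 65.9494240809868 -3.9707621286996604 heel -4.046517340044568 -3.2155759167597315
0.1625 blade heading -4.572339 inner face dir 85.89576 mark in board mm 65.76966834752598 -3.6555922651092905 heel -4.226223243923542 -2.900262577159622
tool y heading -4.284391992035836 [ 0.48423843 -0.049163    0.16019335]
```

Call:
step_arm --pt "0 2 -20 0 0 0.006" --pt "0 0 -35 0 0 0" --pt "0 0 -35 0 0 0" --pt "0 0 -25 0 0 0" --pt "0 0 -10 0 0 0" --pt "0 0 0 0 0 0" --pt "0 0 0 0 0 0" --pt "0 0 0 0 0 0"

```text
clock: 7.33
position: [0.4861, -0.0469, 0.0371]
ee_rot: [2.295, 2.143, 0.002]
force: [0.4, 0.1, -4.6]
width: 0.279
gripper_force: 44.9
```

```bash
python3 - <<'E'
from h import *
c=cams.get_calibration("wrist");im=cams.get_image("wrist");cv2.imwrite("pics/w4.png",im[:,:,::-1])
np.save("w4.npy",c,allow_pickle=True);s=observe();print(s["clock"],s["position"],s["ee_rot"],s["force"])
E
```

```text
7.3833 [ 0.48622388 -0.04660754  0.03725261] [2.29398361 2.14369143 0.00336854] [ 0.2990532   0.76465069 -4.7874572 ]
```

View pics/w4.png

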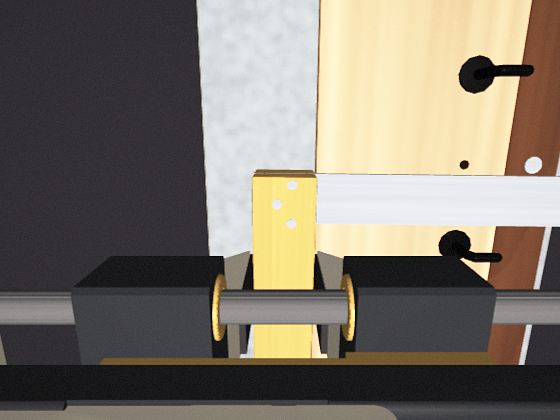

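The prick is now at (464,165), just above the blade's outer edge at row 175. I'll measure with the blade at nearly the same depth as the pine.

```bash
cat >m.py <<'E'
from b import *
def meas(im,c,prick,tz,r1):
    p0,e,n,res=board(im,c,5,r1)
    g=cv2.cvtColor(im,cv2.COLOR_RGB2GRAY).astype(float);a,b=prick; w=np.clip(110-g[b-7:b+7,a-7:a+7],0,None); vv,uu=np.mgrid[b-7:b+7,a-7:a+7]
    q=plane(c,((uu*w).sum()/w.sum()+.5,(vv*w).sum()/w.sum()+.5),.018)[:2];O=q-((q-p0)@n)*n
    print("edge",np.degrees(np.arctan2(e[1],e[0])),res.std()*1e3,"prick across",1e3*(q-p0)@n,"O",O)
    hsv=cv2.cvtColor(im,cv2.COLOR_RGB2HSV)
    def sat_edge(u): # topmost row where column becomes bluish-white blade
        s=(hsv[165:200,u,1]<25)|(hsv[165:200,u,0]>80)
        s&=hsv[165:200,u,2]>150
        k=[i for i in range(len(s)-8) if s[i:i+8].all()]; return k[0]+165
    P=np.array([plane(c,(u+.5,sat_edge(u)),tz)[:2] for u in range(330,500,6)],np.float32)
    vx,vy,x0,y0=cv2.fitLine(P,2,0,.01,.01).ravel()
    if vx<0:vx,vy=-vx,-vy
    m=cv2.inRange(hsv,(15,80,120),(35,255,255))
    F=np.array([plane(c,(np.where(m[v,250:319])[0].max()+251,v+.5),tz+.010)[:2] for v in range(180,222,4)],np.float32)
    L=np.array([vx,vy]);M=np.array([x0,y0]);f=F.mean(0);d=(f-M)@L
    for t in(0,.07): k=M+L*(d+t);print("heel" if t==0 else "mark","board mm",1e3*(k-O)@n,1e3*(k-O)@e)
    print("blade heading",np.degrees(np.arctan2(vy,vx)),"scatter",((P-M)@[-vy,vx]).std()*1e3)
E
python3 - <<'E'
from m import *
c=np.load("w4.npy",allow_pickle=True).item();im=cv2.imread("pics/w4.png")[:,:,::-1].copy()
meas(im,c,(464,165),.037,165)
E
```

```text
edge 85.90365 0.12590256 prick across 69.62138704588838 O [ 0.5054909  -0.00159927]
heel board mm -2.395668975262723 -1.579507548322769
mark board mm 67.6018612266319 -2.173245102802269
blade heading -4.5823383 scatter 0.12815349
```

Call:
step_arm --pt "-1.4 1.6 0 0 0 0.008" --pt "0 0 -5 0 0 0" --pt "0 0 -5 0 0 0" --pt "0 0 -4 0 0 0" --pt "0 0 0 0 0 0" --pt "0 0 0 0 0 0"

```text
clock: 7.88
position: [0.4832, -0.0446, 0.0214]
ee_rot: [-2.286, -2.154, 0.001]
force: [-0.8, -0.6, -4.9]
width: 0.275
gripper_force: 44.9
```

Call:
step_arm --pt "0 0 -1 0 0 0" --pt "0 0 0 0 0 0" --pt "0 0 0 0 0 0"

```text
clock: 8.13
position: [0.4836, -0.0447, 0.0208]
ee_rot: [2.286, 2.155, 0.0]
force: [-0.8, 0.5, -4.2]
width: 0.278
gripper_force: 44.9
```

Call:
step_arm --pt "0 0 -1 0 0 0" --pt "0 0 0 0 0 0" --pt "0 0 0 0 0 0"

```text
clock: 8.38
position: [0.4836, -0.0446, 0.0198]
ee_rot: [2.286, 2.155, 0.0]
force: [-0.3, 0.2, -4.5]
width: 0.276
gripper_force: 44.9
```

Call:
step_arm --pt "0 0 -0.7 0 0 0" --pt "0 0 0 0 0 0" --pt "0 0 0 0 0 0"

```text
clock: 8.63
position: [0.4836, -0.0446, 0.0197]
ee_rot: [-2.286, -2.155, -0.001]
force: [-3.8, 1.5, 9.9]
width: 0.274
gripper_force: 44.9
```

Call:
step_arm --pt "0 0 -0.7 0 0 0" --pt "0 0 0 0 0 0" --pt "0 0 0 0 0 0"

```text
clock: 8.88
position: [0.4836, -0.0446, 0.0197]
ee_rot: [-2.286, -2.154, -0.002]
force: [-6.0, 1.0, 22.2]
width: 0.273
gripper_force: 44.9
```

Contact came at TCP 0.0197, which is stock on base as expected. I'll ease the load and measure again.

Call:
step_arm --pt "0 0 1.2 0 0 0" --pt "0 0 0 0 0 0" --pt "0 0 0 0 0 0"

```text
clock: 9.13
position: [0.4837, -0.0446, 0.0198]
ee_rot: [2.286, 2.155, 0.001]
force: [-1.7, 0.5, 3.9]
width: 0.276
gripper_force: 44.9
```

```bash
python3 - <<'E'
from m import *
c=cams.get_calibration("wrist");im=cams.get_image("wrist");cv2.imwrite("pics/w5.png",im[:,:,::-1])
s=observe();print(s["clock"],s["position"],s["ee_rot"],s["force"])
q=plane(np.load("w4.npy",allow_pickle=True).item(),(464,165),.018)
p=proj(c,q);print(p)
g=cv2.cvtColor(im,cv2.COLOR_RGB2GRAY).astype(int);a,b=map(int,p)
w=g[b-10:b+10,a-15:a+15];y,x=np.unravel_index(w.argmin(),w.shape);print(a-15+x,b-10+y,w.min())
meas(im,c,(a-15+x,b-10+y),.022,165)
E
```

```text
9.1833 [ 0.48365916 -0.04458305  0.01973628] [2.28596302e+00 2.15480391e+00 5.47523334e-04] [-1.41469492  0.22184886  5.64511467]
[489.09036278 177.2493524 ]
489 172 1
edge 85.89739 0.11978889 prick across 69.6333576902336 O [ 5.05546529e-01 -2.40256285e-04]
heel board mm -5.523732080353388 -0.33737213570658225
mark board mm 64.47623105859736 -0.2591570780488915
blade heading -4.038586 scatter 0.13585265
```

View pics/w5.png

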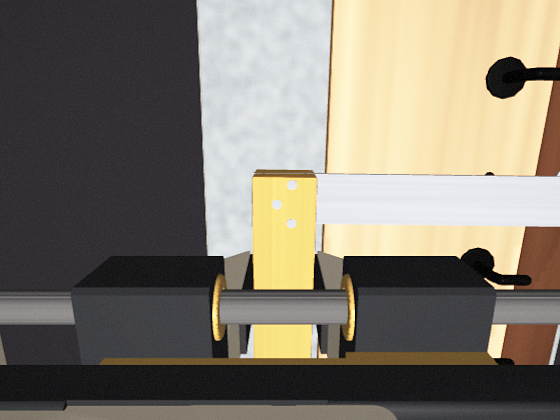

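The blade now covers half the prick; only its top edge shows, at (489,174). Using the prick's earlier full measurement, the mark is about +1 mm along the board with a gap of about 5.5 mm. The blade is parallel to the board (-4.04° against -4.10°). I'll shift -1 mm along and slide towards the edge.

Call:
step_arm --pt "0 0 0.5 0 0 0" --pt "1.5 -0.7 0 0 0 0" --pt "1.5 -0.5 0 0 0 0" --pt "1 -0.1 0 0 0 0" --pt "0 0 0 0 0 0" --pt "0 0 0 0 0 0"

```text
clock: 9.68
position: [0.4877, -0.046, 0.0198]
ee_rot: [2.286, 2.155, -0.0]
force: [-0.1, -0.5, -5.3]
width: 0.28
gripper_force: 44.9
```

Call:
step_arm --pt "0.7 0 0 0 0 0" --pt "0 0 0 0 0 0" --pt "0 0 0 0 0 0"

```text
clock: 9.93
position: [0.4884, -0.046, 0.02]
ee_rot: [2.286, 2.155, 0.0]
force: [-0.1, 0.1, -4.5]
width: 0.277
gripper_force: 44.9
```

Call:
step_arm --pt "0.7 -0.1 0 0 0 0" --pt "0 0 0 0 0 0" --pt "0 0 0 0 0 0"

```text
clock: 10.18
position: [0.4886, -0.046, 0.0199]
ee_rot: [-2.286, -2.154, 0.001]
force: [-2.4, 0.9, -5.1]
width: 0.282
gripper_force: 44.9
```

Call:
step_arm --pt "0.5 0 0 0 0 0" --pt "0 0 0 0 0 0" --pt "0 0 0 0 0 0"

```text
clock: 10.43
position: [0.4886, -0.046, 0.0199]
ee_rot: [-2.285, -2.154, 0.001]
force: [-4.7, -0.4, -3.2]
width: 0.274
gripper_force: 44.9
```

Call:
step_arm --pt "0.4 0 0 0 0 0" --pt "0 0 0 0 0 0" --pt "0 0 -0.4 0 0 0" --pt "0 0 0 0 0 0"

```text
clock: 10.77
position: [0.4886, -0.0459, 0.0198]
ee_rot: [-2.285, -2.153, 0.001]
force: [-6.8, 1.0, 4.3]
width: 0.276
gripper_force: 44.9
```

```bash
python3 - <<'E'
from m import *
c=cams.get_calibration("wrist");im=cams.get_image("wrist");cv2.imwrite("pics/w6.png",im[:,:,::-1])
s=observe();print(s["clock"],s["position"],s["ft_torque"],s["force"])
hsv=cv2.cvtColor(im,cv2.COLOR_RGB2HSV)
O=np.array([.5055,-.0016]);n=np.array([.9975,-.0705]);e=np.array([.0705,.9975])
# expected prick / hook 2 pixels, and the mark, for comparison
def blade(u):
    s=((hsv[160:200,u,1]<25)|(hsv[160:200,u,0]>80))&(hsv[160:200,u,2]>150); return 160+[i for i in range(30) if s[i:i+8].all()][0]
P=np.array([plane(c,(u+.5,blade(u)),.021)[:2] for u in range(340,490,6)]);print("blade outer edge y in board mm",(1e3*(P-O)@e)[[0,12,-1]].round(2))
p=proj(c,np.append(O+.07*n+.04*e,.020)); print("hook2 expected px",p)
g=hsv[...,2].astype(int);a,b=map(int,p);m=(g[b-22:b+22,a-22:a+22]<60).astype(np.uint8);d=cv2.distanceTransform(m,2,5);y,x=np.unravel_index(d.argmax(),d.shape);print("hook flange centre px",a-22+x,b-22+y,"r",d.max());h=plane(c,(a-22+x,b-22+y),.020)[:2];print("hook2 board",1e3*(h-O)@n,1e3*(h-O)@e)
E
```

```text
10.8167 [ 0.48866012 -0.04593986  0.01977691] [ 0.0171358   1.71768131 -0.05902979] [-7.9822084   0.72754205  4.12714811]
blade outer edge y in board mm [-0.09 -0.15 -0.22]
hook2 expected px [496.58329213  74.49633838]
hook flange centre px 495 73 r 18.199997
hook2 board 69.28548120480285 40.54625898942045
```

The stock is seated: x no longer moves and the push force is building. The blade's outer edge is within about 0.5 mm of the place. Releasing and lifting.

Call:
step_arm --pt "-0.6 0 0 0 0 0" --pt "0 0 0 0 0 0"

```text
clock: 10.98
position: [0.4886, -0.0459, 0.0198]
ee_rot: [-2.286, -2.154, 0.0]
force: [-5.2, 0.0, 1.9]
width: 0.275
gripper_force: 44.9
```

Call:
step_arm --pt "0 0 0 0 0 0" --pt "0 0 0 0 0 0" --pt "0 0 0 0 0 0" --pt "0 0 0 0 0 0" --pt "0 0 0 0 0 0" --pt "0 0 0 0 0 0" --gripper 0.5

```text
clock: 11.48
position: [0.4896, -0.046, 0.0198]
ee_rot: [2.285, 2.155, 0.001]
force: [-1.3, -1.2, -0.1]
width: 0.499
gripper_force: 0.0
```

Call:
step_arm --pt "0 0 10 0 0 0" --pt "0 0 25 0 0 0" --pt "0 0 35 0 0 0" --pt "0 0 35 0 0 0" --pt "0 -20 20 0 0 0" --pt "0 -35 0 0 0 0" --pt "0 -35 0 0 0 0" --pt "0 -35 0 0 0 0" --pt "0 0 0 0 0 0" --pt "0 0 0 0 0 0" --pt "0 0 0 0 0 0"

```text
clock: 12.4
position: [0.489, -0.1708, 0.1449]
ee_rot: [-2.287, -2.154, -0.0]
force: [-0.4, 0.3, -0.2]
width: 0.5
gripper_force: 0.0
```

```bash
python3 - <<'E'
from h import *
c=cams.get_calibration("wrist");im=cams.get_image("wrist");cv2.imwrite("pics/w7.png",im[:,:,::-1])
np.save("w7.npy",c,allow_pickle=True);s=observe();print(s["clock"],s["position"],s["width"],s["force"])
E
```

```text
12.45 [ 0.48916702 -0.16994926  0.14477456] 0.5010558588500105 [-1.66934861  0.26276197  0.06099903]
```

View pics/w7.png

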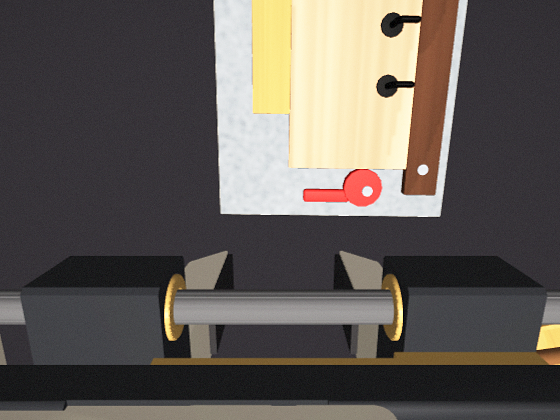

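The toe end, at (291,113), looks flush. I'll rise for a view of the whole square and measure both ends.

Call:
step_arm --pt "0 0 40 0 0 0" --pt "0 0 40 0 0 0" --pt "0 0 40 0 0 0" --pt "0 0 0 0 0 0" --pt "0 0 0 0 0 0" --pt "0 0 0 0 0 0"

```text
clock: 12.95
position: [0.4892, -0.1694, 0.2644]
ee_rot: [-2.283, -2.157, -0.001]
force: [-0.4, -0.3, -1.1]
width: 0.5
gripper_force: 0.0
```

```bash
python3 - <<'E'
from b import *
c=cams.get_calibration("wrist");im=cams.get_image("wrist");cv2.imwrite("pics/w8.png",im[:,:,::-1])
s=observe();print(s["clock"],s["position"])
O=np.array([.5055,-.0016]);n=np.array([.9975,-.0705]);e=np.array([.0705,.9975])
B=lambda uv,z:1e3*np.array([(plane(c,uv,z)[:2]-O)@n,(plane(c,uv,z)[:2]-O)@e])
for x,y,z in((0,0,.031),(0,-100,.031),(70,0,.021),(70,40,.02)):print((x,y),proj(c,np.append(O+n*x/1e3+e*y/1e3,z)).round(1))
hsv=cv2.cvtColor(im,cv2.COLOR_RGB2HSV)
m=cv2.inRange(hsv,(18,95,120),(35,255,255));k=max(cv2.findContours(m[:250],0,2)[0],key=cv2.contourArea);r=cv2.minAreaRect(k)
for b in cv2.boxPoints(r):print("stock corner px",b.round(1),"board",B(b,.031).round(1))
E
```

```text
13.0 [ 0.48873809 -0.16952834  0.2637281 ]
(0, 0) [290.1   5.3]
(0, -100) [288.2 115.3]
(70, 0) [362.3   9.4]
(70, 40) [365.1 -37.5]
stock corner px [263.   6.] board [-25.5  -1. ]
stock corner px [290.   6.] board [-0.1 -0.6]
stock corner px [290. 115.] board [  1.8 -99.6]
stock corner px [263. 115.] board [ -25.5 -100. ]
```

View pics/w8.png

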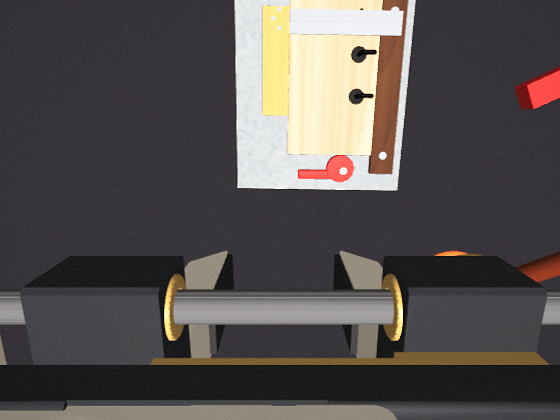

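```bash
python3 - <<'E'
from b import *
c=np.load("w7.npy",allow_pickle=True).item();im=cv2.imread("pics/w7.png")[:,:,::-1].copy()
hsv=cv2.cvtColor(im,cv2.COLOR_RGB2HSV);m=cv2.inRange(hsv,(20,95,120),(35,255,255))
p0,e,n,res=board(im,c,122,164);print("edge dir",np.degrees(np.arctan2(e[1],e[0])))
O=np.array([.5055,-.0016]);n=np.array([.9975,-.0705]);e=np.array([.0705,.9975])
print("pine edge x",1e3*(p0-O)@n)
for v in(5,30,60,90,108):
    u=np.where(m[v,230:320])[0]+230;q=[plane(c,(k,v+.5),.031)[:2]-O for k in(u.min(),u.max()+1)]
    print(v,[(round(1e3*w@n,2),round(1e3*w@e,1)) for w in q])
E
```

```text
edge dir 84.03345
pine edge x -0.6431665566443915
5 [(np.float64(-26.05), np.float64(-32.2)), (np.float64(-0.58), np.float64(-31.9))]
30 [(np.float64(-26.2), np.float64(-47.1)), (np.float64(-0.33), np.float64(-46.9))]
60 [(np.float64(-25.73), np.float64(-65.7)), (np.float64(-0.03), np.float64(-65.4))]
90 [(np.float64(-25.92), np.float64(-85.0)), (np.float64(-0.4), np.float64(-84.7))]
108 [(np.float64(-26.04), np.float64(-96.9)), (np.float64(-0.21), np.float64(-96.6))]
```

The inner face is flush along its whole length, within about 0.5 mm, and the blade is within 1 mm of the place. Handing in.

```bash
python3 -c "
from cell import job
print(job.sign_off())"
```

```text
the job is handed in; nothing more can be done
None
```

The small brass try square lies released on the grey base, its stock measured flush with the pine's front edge to about 0.5 mm and its blade's outer edge within about 1 mm of bare place 3; I handed the job in at about 13 s, and sign-off returned no verdict.

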